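# Set the backlash adjuster of a gearbox and lock it

### The job

Set the backlash of the gearbox: turn its T-bar adjuster screw clockwise until it gently bottoms, without wrenching the gearbox round on its rubber mount, then back it off a quarter of a turn. Leave it there, swing the orange-knobbed lock lever clockwise fully home, and leave the other things on the bench where they are.

Things in the scene. Friction and masses are not known exactly. Their poses are not given: they have to be found in the camera images.
- base: aluminium base plate of the gearbox unit, 170 x 260 x 12 mm, fixed to the bench, turned by up to 0.4 rad. Origin: centre of its underside; x away from the robot, y to its left at yaw 0, z up. It carries the gearbox at y = +45 mm and the lock lever's post (top 58 mm above the bench) at y = -85 mm.
- mount: grey gearbox housing, 110 x 100 mm, top at 92 mm, black motor behind (to base x = +145 mm), output shaft in front. Origin: on the screw's axis at the base's underside, axes as the base's. It stands on a rubber mount on which it can twist about the screw's axis, springing back: about 3 N m per rad; 0.13 rad is too much.
- screw: adjuster screw upright in a brass bush (radius 17 mm, top at 104 mm) on the gearbox. Its T-bar, 56 long, 12 wide, 24 mm high (118 to 142 mm above the bench), dark steel, one end yellow, is free all round. Origin: middle of the bar, on the axis, 130 mm up; x along the bar to the yellow end. Clockwise from above goes in; turns with about 0.04 N m, stays where left, does not rise.
- bush_top (a point): centre of the top of the brass bush round the screw, 104 mm above the bench. The screw bottoms inside, hard; further turning twists the gearbox on its mount. It starts 2.3 to 4.3 rad before that; the angle at which it bottoms cannot be seen and differs every time. A grip of 50 N holds the bar without slipping at 0.3 N m.
- screw_foot (a point): lower end of the screw's threaded core, on its axis, inside the gearbox and out of sight. It goes down with the thread, 1.5 mm per turn, while the T-bar keeps its height: 60.0 mm above the base's origin when bottomed; too fine to be set by measuring it.
- shaft_end (a point): tip of the steel output shaft on the gearbox's front face, 89 mm from the screw's axis, 58 mm above the bench; it swings sideways when the gearbox is twisted on its mount (12 mm is too much).
- lock (a joint): angle of the lock lever: 0 when its arm points to the base's -y side, 1.4 rad (its hard stop) when swung clockwise, seen from above, until the arm points nearly to the base's -x side; it starts at 0 to 0.25. Pivot at base x = 0, y = -85 mm, the arm 60 mm long. It moves with about 2 N at the knob and stays where it is left.
- lock_knob (a point): middle of the orange upright knob at the end of the lock lever, 18 mm diameter, 34 mm high, from 66 to 100 mm above the bench, 60 mm from the pivot; steel arm below it from 61 to 69 mm.
- nut: loose brass nut, 30 mm across, 10 mm high, lying on the base plate near its back edge; leave it alone. Origin: centre of its underside.
- spare_screw: spare T-bar screw lying on the bench, 52 mm long, bar 56 mm; leave it alone. Origin: under the joint of bar and stem.
- drill: red and black cordless drill lying on its side, about 220 x 190 mm; leave it alone. Origin: under its barrel.
- driver: screwdriver with red handle lying on the bench; leave it alone. Origin: under its middle.
- spool: black wire spool, 90 mm diameter, 56 mm high; leave it alone. Origin: centre of its underside.
- gear: brass gear wheel, 80 mm diameter, 26 mm high; leave it alone. Origin: centre of its underside.
- tape: yellow tape measure, 70 x 70 x 35 mm; leave it alone. Origin: centre of its underside.

How it is judged:
By the outcome, as a careful person would: the job done as asked, in the order asked, and still so for the second after the job is handed in, with the robot touching nothing.
It also fails if it takes over 72 s, if anything falls off the work surface, if the arm or the gripper's body presses on something with over 40 N, if the wrist force passes 120 N, or if a joint passes its speed limit or range.

### The arm

A 6-joint arm with a two-finger parallel gripper is mounted at the origin on the work surface. World frame = base frame: x ahead of the robot, y to its left, z up, the work surface at z = 0. Lengths are in mm, angles in rad, forces in N, time in s.
With the tool pointing down it reaches from about 400 to 925 mm from the base axis. Payload 12.5 kg.
Tool frame: the origin (TCP) lies at the very end of the fingers, on their centre line; the grasp point (between the pads) lies 19 mm behind it; x points along the fingers, y is the direction in which the jaws open and shut, and the axes are right-handed (so a half turn about x gives the same grasp; the last joint's range is limited). The gripper opens to 95 mm and grips with 3 to 60 N. Pads are 20 mm wide; open, the fingers measure 119 mm over their backs; the gripper's body (75 mm by 180 mm) begins 59 mm behind the grasp point.
Start: joints at [-0.106, 0.491, 1.559, -0, 1.092, -0.106], TCP at [625.02, 0.021, 188.661] pointing down, gripper open.
Joint ranges: [-3.1, 3.1], [-0.84, 2.19], [0.05, 2.79], [-1.13, 4.28], [0.06, 2.93], [-2.69, 2.69]. Speed limits (rad/s): [2.22, 2.22, 2.79, 3.14, 3.14, 3.14].

### API

Orientations are given as [roll, pitch, yaw] about the fixed x, y, z axes, in that order (R = Rz(yaw) Ry(pitch) Rx(roll)).
In Python, from cell import env, optics, job gives the robot as it stands.
- The arm moves only by the shell command python3 -m handwheel 'ROWS' [OPENING]. ROWS is JSON, a list of rows, each an object with "travel": the shift along the world's x, y, z in mm, a list of three; "roll": the turn about the world's z in degrees. In form: [{"travel": [dx, dy, dz], "roll": roll}, ...]. A call has 1 to 8 rows; each row is the pose to reach, as a shift and turn from the pose commanded when the call began; what a row does not reach only later rows make up. A row lasts 1/10 s, in which the tool goes at most 50 mm and 8.59 degrees, less where a joint would pass 70% of its speed; a pose out of reach is approached as far as the arm can. A call with a gripper value outside its range is refused whole. OPENING is the closure, from -1 (fully open) to 1 (shut), set as the call begins (- or left out, the last holds). The fingers move at their own pace and stop on an object; the grip force is fixed at half the most. Time passes only in rows, so rows that repeat a pose let the fingers close. It gives the time, the measured TCP pose, the force and the opening at its end, in the units of the state.
- env.state(): the state, without advancing time (a new reading comes with each control period).
- optics.read_camera(name): name is "scene" or "side" or "wrist"; returns the picture (400x640x3 uint8, red, green, blue); there is no depth.
- optics.camera_params(name): a dict with "fx", "fy", "cx", "cy" (pixels), "world_from_camera" (4x4, takes a point from camera to world coordinates). Camera axes: x right, y up, looking along -z (the intrinsics and any distortion apply to the point x, -y, -z); pixel columns grow to the right and rows downward; lengths in mm; the calibration is good to about 2 mm. A picture is of the moment at which its call begins: read the wrist's pose just before it. camera_params takes no time and is no camera call; for the wrist camera it gives the pose at the moment of the call.
- job.job_done(): hands the job in, once; it reports no verdict.
The state is a dict: "t": time; "joints": joint angles; "qvel": joint speeds; "tau": joint torques, N m; "eef_pos": TCP position; "tcp_rot": TCP orientation; "ft_force": force on the tool from outside, world axes, zero at the start; "moment": the same for the moment, N m; "opening": opening from 0.0 (shut) to 1.0 (fully open).
Only numpy, scipy, OpenCV 4.12 (cv2) and the standard library are available. Lean on these libraries where they do the work, as an engineer would, in place of code of your own. Each camera call takes 0.05 s, during which the arm holds its last target.

## Working session

There is one attempt and no reset: what is moved stays moved. The work goes in short steps, Python scripts to look and compute and a shell command to move; the robot and the scene stay as the last step left them, time stands still between calls to the robot, and variables do not carry over. Pictures are saved under pics/ and viewed, and the job is handed in when it is done.

```bash
ls; mkdir -p pics; python3 - <<'E'
from cell import env, optics, job
import cv2
print(env.state())
for n in ("scene","side","wrist"):
    p=optics.camera_params(n); print(n,p)
    cv2.imwrite(f"pics/a_{n}.png",optics.read_camera(n)[:,:,::-1])
E
```

```text
pics
{'t': 0.0, 'joints': array([-1.05579070e-01,  4.91540888e-01,  1.55948069e+00,  6.83221092e-06,
        1.09167402e+00, -1.05585461e-01]), 'qvel': array([-0.00118254,  0.00099177, -0.00090339, -0.00034218,  0.00235884,
       -0.00179223]), 'tau': array([-9.52334158e-04, -6.12640929e+01, -2.58175153e+01,  6.92750537e-02,
        4.83079045e-02, -1.38641695e-05]), 'eef_pos': array([6.24718795e+02, 6.74206011e-02, 1.88062600e+02]), 'tcp_rot': array([-1.68187559,  1.56969336,  3.03051663]), 'ft_force': array([-0.04820589, -0.40122142,  1.06011627]), 'moment': array([ 0.04497226,  0.04821243, -0.01004388]), 'opening': 1.0001602648587282}
scene {'fx': 413.96504713830035, 'fy': 413.96504713830035, 'cx': 321.5255127789819, 'cy': 205.71428847935343, 'world_from_camera': array([[ 2.95004591e-02, -6.92841691e-01,  7.20486026e-01,
         1.35726390e+03],
       [ 9.99550986e-01,  2.42327714e-02, -1.76238514e-02,
        -1.35696329e+01],
       [-5.24883417e-03,  7.20682429e-01,  6.93245473e-01,
         9.06283867e+02],
       [ 0.00000000e+00,  0.00000000e+00,  0.00000000e+00,
        
[... 263 characters left out ...]
.29635295e-01,  6.53097834e-01,
         9.09648056e+02],
       [-7.34416278e-03,  6.68059941e-01,  7.44071218e-01,
         1.12966024e+03],
       [ 0.00000000e+00,  0.00000000e+00,  0.00000000e+00,
         1.00000000e+00]])}
wrist {'fx': 295.2917923076316, 'fy': 295.2917923076316, 'cx': 318.7143861112356, 'cy': 199.69308424001173, 'world_from_camera': array([[ 9.99999745e-01,  2.32239438e-04,  6.75434200e-04,
         6.25239120e+02],
       [-4.05499306e-04,  9.63081380e-01,  2.69210123e-01,
         7.50570861e+01],
       [-5.87976894e-04, -2.69210328e-01,  9.63081229e-01,
         3.84005284e+02],
       [ 0.00000000e+00,  0.00000000e+00,  0.00000000e+00,
         1.00000000e+00]])}
```

View pics/a_scene.png

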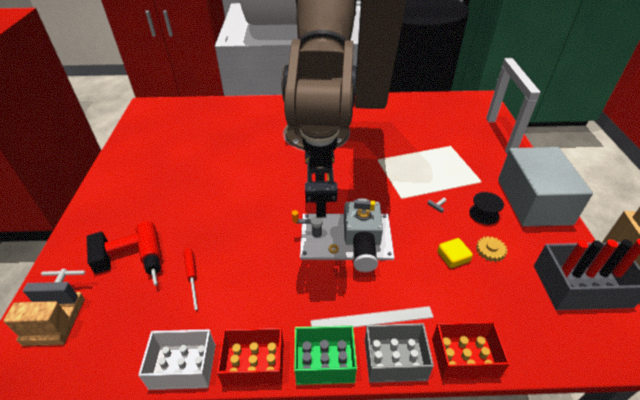

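View pics/a_side.png

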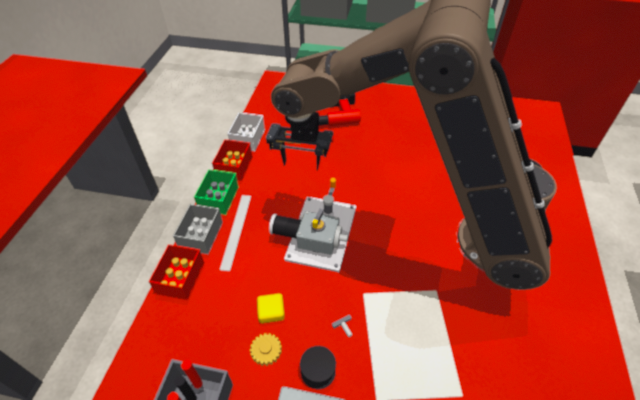

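View pics/a_wrist.png

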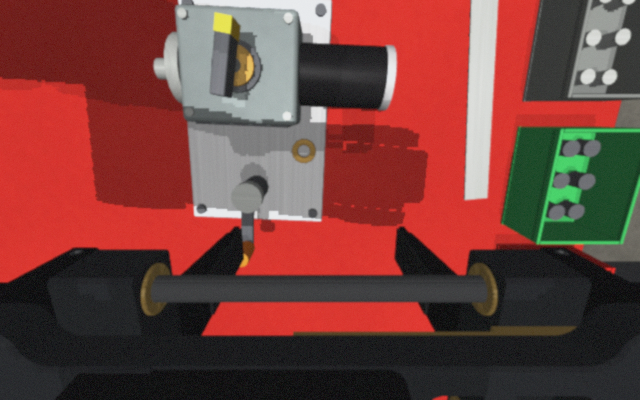

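```bash
cat > h.py <<'E'
from cell import env, optics, job
import cv2, numpy as np
def ray(p,u,v):
    T=p["world_from_camera"]; d=T[:3,:3]@np.array([(u-p["cx"])/p["fx"],-(v-p["cy"])/p["fy"],-1]); return T[:3,3],d
def onz(p,u,v,z):
    o,d=ray(p,u,v); return o+d*(z-o[2])/d[2]
def tri(obs):
    A=np.zeros((3,3));b=np.zeros(3)
    for p,u,v in obs:
        o,d=ray(p,u,v); d=d/np.linalg.norm(d); M=np.eye(3)-np.outer(d,d); A+=M;b+=M@o
    x=np.linalg.solve(A,b)
    return x,[round(float(np.linalg.norm((np.eye(3)-np.outer(d/np.linalg.norm(d),d/np.linalg.norm(d)))@(x-o))),1) for o,d in (ray(p,u,v) for p,u,v in obs)]
def crop(n,u0,v0,u1,v1,f,out,im=None):
    if im is None: im=optics.read_camera(n)
    cv2.imwrite(out,cv2.resize(im[v0:v1,u0:u1,::-1],None,fx=f,fy=f,interpolation=cv2.INTER_CUBIC))
E
python3 - <<'E'
from h import *
for n,b,f in (("scene",(280,180,410,280),6),("side",(260,160,370,280),5),("wrist",(150,0,350,280),2)):
    im=cv2.imread(f"pics/a_{n}.png")[:,:,::-1]; crop(n,*b,f,f"pics/c_{n}.png",im)
p=optics.camera_params("wrist")
for uv,z in (((227,15),142),((222,97),142),((237,66),104),((243,262),100),((245,190),58)): print(uv,onz(p,*uv,z).round(1))
E
```

```text
(227, 15) [558.7 146.4 142. ]
(222, 97) [550.1  90.1 142. ]
(237, 66) [553.7 118.2 104. ]
(243, 262) [544.7 -73.  100. ]
(245, 190) [541.3  -4.6  58. ]
```

View pics/c_scene.png

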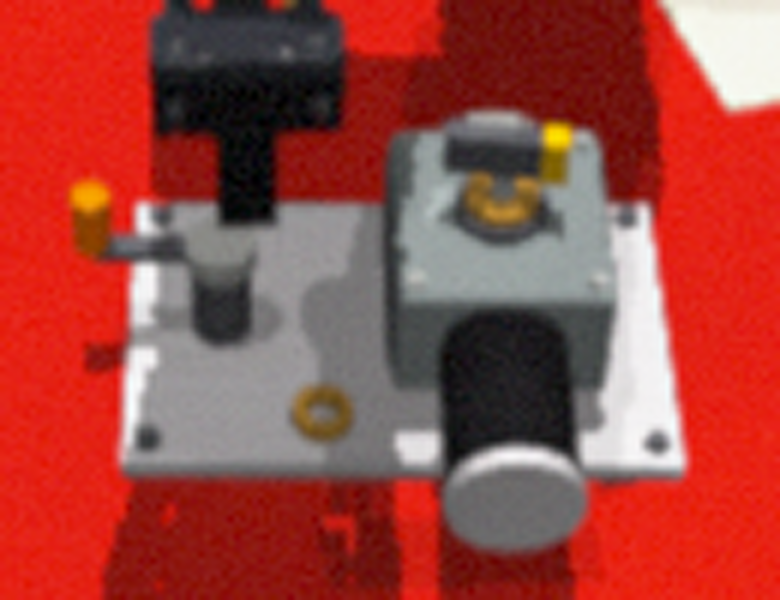

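View pics/c_side.png

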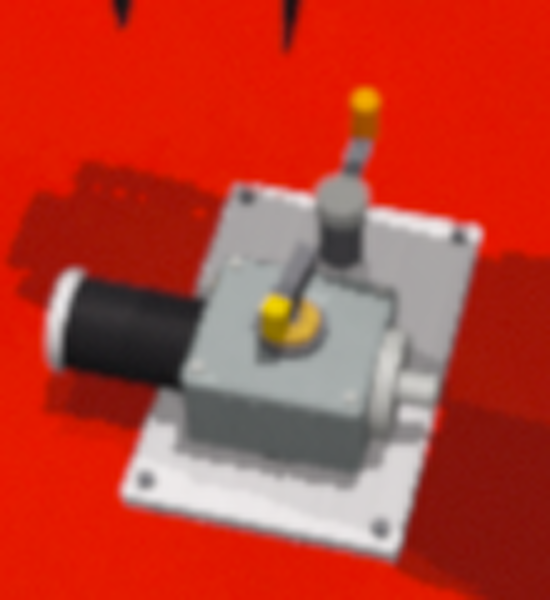

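View pics/c_wrist.png

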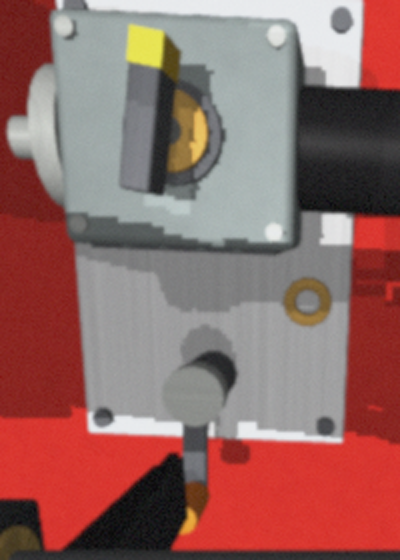

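The wrist crop shows the T-bar running almost along world y, with its yellow end towards +y, roughly at (225,55) px. The post is at (245,190) and the knob is partly behind a finger at (243,262). I'll move over the bar for a second view.

```bash
python3 -m handwheel '[{"travel":[-30,40,0],"roll":0},{"travel":[-60,80,0],"roll":0},{"travel":[-70,100,0],"roll":0},{"travel":[-70,100,0],"roll":0},{"travel":[-70,100,0],"roll":0}]' -
python3 - <<'E'
from h import *
p=optics.camera_params("wrist"); im=optics.read_camera("wrist"); cv2.imwrite("pics/b_wrist.png",im[:,:,::-1]); np.save("b.npy",p["world_from_camera"])
print(p["world_from_camera"].round(3))
crop("wrist",200,100,440,300,3,"pics/b_c.png",im)
s=env.state(); print(s["eef_pos"],s["moment"],s["ft_force"])
E
```

```text
t: 0.65
eef_pos: [555.3, 100.1, 188.8]
tcp_rot: [1.284, 1.57, -0.285]
ft_force: [0.1, -0.3, 0.4]
opening: 1.002
[[ 1.00000e+00 -0.00000e+00 -1.00000e-03  5.55406e+02]
 [ 1.00000e-03  9.63000e-01  2.69000e-01  1.75111e+02]
 [ 1.00000e-03 -2.69000e-01  9.63000e-01  3.84620e+02]
 [ 0.00000e+00  0.00000e+00  0.00000e+00  1.00000e+00]]
[555.54646105  99.50309883 188.61508084] [-0.04576889  0.05691288 -0.00380094] [ 0.33220425 -0.7412797  -1.31888139]
```

View pics/b_wrist.png

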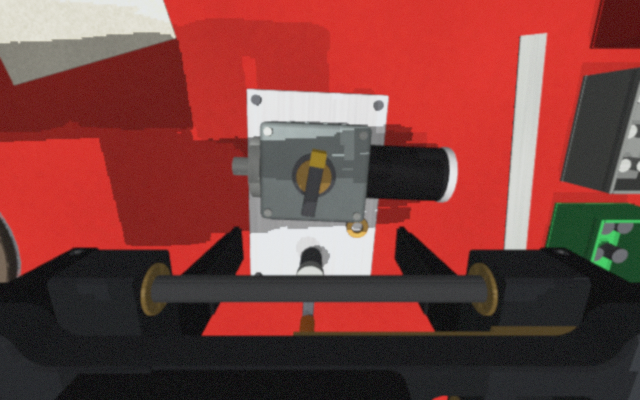

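View pics/b_c.png

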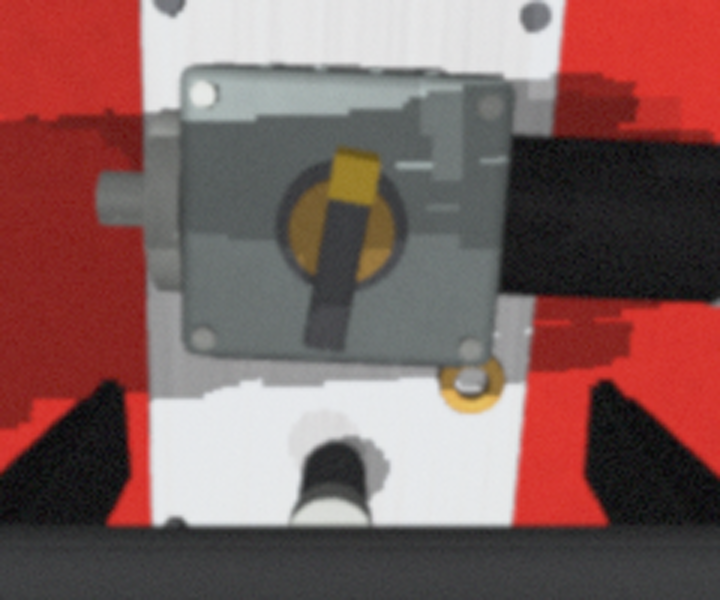

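```bash
python3 - <<'E'
from h import *
im=cv2.imread("pics/a_wrist.png")[:,:,::-1]; crop("",190,0,290,110,6,"pics/a_c6.png",im)
im=cv2.imread("pics/b_wrist.png")[:,:,::-1]; crop("",270,130,370,230,6,"pics/b_c6.png",im)
E
```

```text
(no output)
```

View pics/a_c6.png

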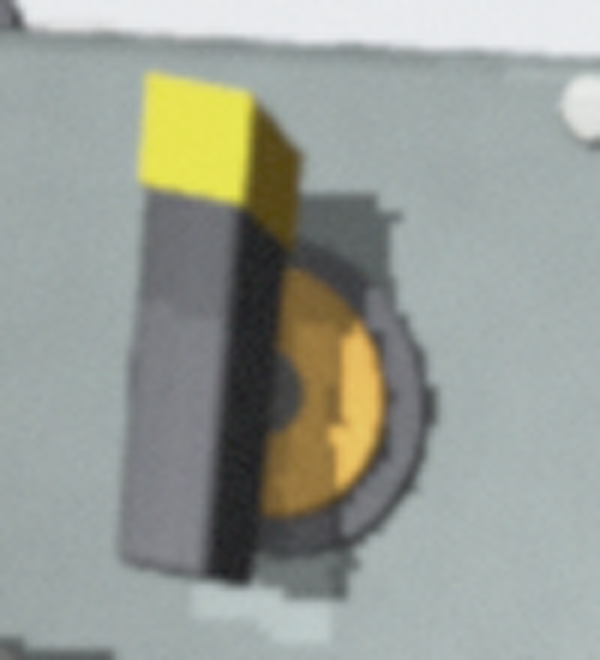

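View pics/b_c6.png

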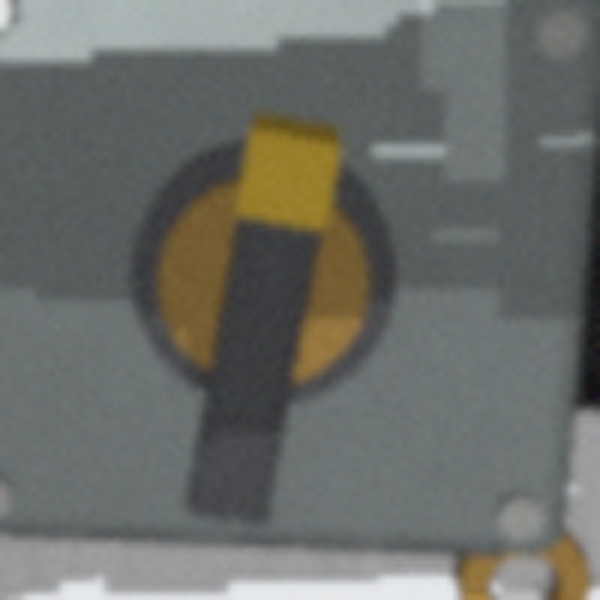

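```bash
python3 - <<'E'
from h import *
P=optics.camera_params("wrist"); pa=dict(P); pb=dict(P); pb["world_from_camera"]=np.load("b.npy")
Ta=np.array([[ 9.99999745e-01,  2.32239438e-04,  6.75434200e-04,625.239],[-4.05499306e-04,  9.63081380e-01,  2.69210123e-01,75.057],[-5.87976894e-04, -2.69210328e-01,  9.63081229e-01,384.005],[0,0,0,1]]); pa["world_from_camera"]=Ta
A=[(148,74),(252,93),(208,578),(121,558)];B=[(255,124),(338,140),(268,521),(190,510)]
X=[]
for a,b in zip(A,B):
    x,e=tri([(pa,190+a[0]/6-.4,a[1]/6-.4),(pb,270+b[0]/6-.4,130+b[1]/6-.4)]); X.append(x); print(x.round(1),e, onz(pb,270+b[0]/6-.4,130+b[1]/6-.4,142).round(1))
X=np.array(X); print("centre",X.mean(0).round(1))
Z=np.array([onz(pb,270+b[0]/6-.4,130+b[1]/6-.4,142) for b in B]);print("c142",Z.mean(0))
for X in (X,Z):
    d=X[0]+X[1]-X[2]-X[3]; print("yaw",np.degrees(np.arctan2(d[1],d[0])), np.linalg.norm(d)/2)
im=cv2.imread("pics/b_wrist.png"); hsv=cv2.cvtColor(im,cv2.COLOR_BGR2HSV)
m=((hsv[...,0]>10)&(hsv[...,0]<24)&(hsv[...,1]>110)).astype(np.uint8); m[:130]=0;m[215:]=0;m[:,:270]=0;m[:,370:]=0
c,_=cv2.findContours(m,cv2.RETR_EXTERNAL,cv2.CHAIN_APPROX_NONE)
pts=np.vstack([x for x in c if len(x)>15])
cc,r=cv2.minEnclosingCircle(pts); print(cc,r, [ (x.min(0).tolist(),x.max(0).tolist()) for x in c])
print(onz(pb,*cc,104), r/P["fx"]*285)
E
```

```text
[549.9 148.7 141.5] [0.5, 0.5] [550.2 149.  142. ]
[561.6 146.7 140.5] [0.0, 0.0] [561.5 146.9 142. ]
[551.5  91.2 139.9] [0.3, 0.3] [551.8  92.1 142. ]
[540.5  93.4 140.9] [0.0, 0.0] [540.6  93.8 142. ]
centre [550.9 120.  140.7]
c142 [551.03754362 120.47592125 142.        ]
yaw 80.06039408421027 56.236448878080296
yaw 79.99834442537272 55.83519846529781
(314.2338562011719, 170.89515686035156) 22.163015365600586 [([[296, 149]], [[330, 192]])]
[551.37530907 125.30951236 104.        ] 21.390568731472737
```

```bash
python3 -m handwheel '[{"travel":[-4,20,0],"roll":-5},{"travel":[-4,20.3,0],"roll":-10},{"travel":[-4,20.3,-40],"roll":-10},{"travel":[-4,20.3,-70],"roll":-10},{"travel":[-4,20.3,-77],"roll":-10},{"travel":[-4,20.3,-77],"roll":-10},{"travel":[-4,20.3,-77],"roll":-10}]' -
python3 - <<'E'
from h import *
im=optics.read_camera("wrist"); cv2.imwrite("pics/d_wrist.png",im[:,:,::-1])
s=env.state(); print(s["t"],s["eef_pos"],s["moment"],s["ft_force"],s["joints"])
E
```

```text
t: 1.4
eef_pos: [552.0, 119.9, 112.7]
tcp_rot: [1.821, 1.569, 0.075]
ft_force: [-0.2, -0.8, 0.3]
opening: 1.001
1.45 [551.99455269 120.03853723 113.01731094] [0.01164781 0.01848131 0.0041517 ] [ 0.7096436  -0.20856508  0.11785666] [ 9.72359757e-02  4.94689616e-01  1.79205108e+00 -7.88109712e-05
  8.52664370e-01  2.72299150e-01]
```

View pics/d_wrist.png

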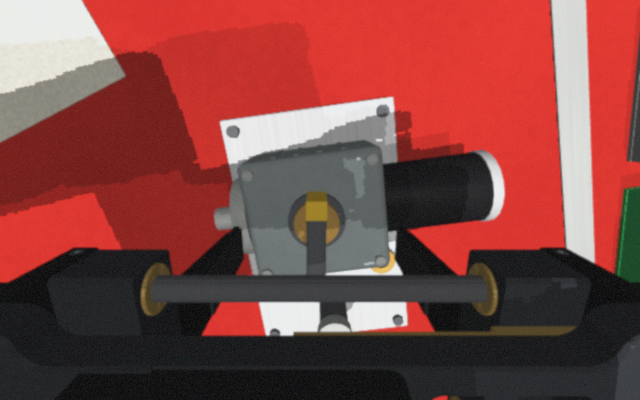

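The bar now lies square and centred between the open fingers (bar at u≈317). Closing.

```bash
python3 -m handwheel '[{"travel":[0,0,0],"roll":0},{"travel":[0,0,0],"roll":0},{"travel":[0,0,0],"roll":0},{"travel":[0,0,0],"roll":0},{"travel":[0,0,0],"roll":0},{"travel":[0,0,0],"roll":0}]' 1
python3 - <<'E'
from h import *
s=env.state(); print(s["t"],s["eef_pos"],s["moment"],s["ft_force"],s["opening"])
E
```

```text
t: 2.05
eef_pos: [551.0, 120.3, 111.7]
tcp_rot: [1.789, 1.571, 0.043]
ft_force: [-0.5, -0.1, -0.9]
opening: 0.552
2.05 [551.01616885 120.34752379 111.70010238] [ 0.00834568  0.03533043 -0.00476044] [-0.48230996 -0.13168944 -0.92680271] 0.5521113897023016
```

```bash
python3 -m handwheel '[{"travel":[0,0,0],"roll":0},{"travel":[0,0,0],"roll":0},{"travel":[0,0,0],"roll":0},{"travel":[0,0,0],"roll":0},{"travel":[0,0,0],"roll":0},{"travel":[0,0,0],"roll":0},{"travel":[0,0,0],"roll":0}]' 1
python3 - <<'E'
from h import *
s=env.state(); print(s["t"],s["eef_pos"],s["moment"],s["ft_force"],s["opening"])
E
```

```text
t: 2.75
eef_pos: [550.5, 120.4, 111.7]
tcp_rot: [-1.405, 1.57, 3.133]
ft_force: [-4.5, 1.3, 3.7]
opening: 0.124
2.75 [550.53133097 120.37695694 111.65242072] [ 0.13767232  0.74288529 -0.05157486] [-4.46151116  1.26133925  3.74586381] 0.1237782728155311
```

```bash
python3 -m handwheel '[{"travel":[-0.5,0.1,0],"roll":0},{"travel":[-0.5,0.1,0],"roll":-3},{"travel":[-0.5,0.1,0],"roll":-6},{"travel":[-0.5,0.1,0],"roll":-10},{"travel":[-0.5,0.1,0],"roll":-15},{"travel":[-0.5,0.1,0],"roll":-20}]' 1
python3 - <<'E'
from h import *
s=env.state(); print(s["t"],s["eef_pos"],s["moment"],s["ft_force"],s["opening"],s["joints"])
E
```

```text
t: 3.35
eef_pos: [550.5, 120.4, 111.7]
tcp_rot: [1.375, 1.571, -0.723]
ft_force: [-2.6, 0.7, 1.4]
opening: 0.123
3.35 [550.53867135 120.37766675 111.66256767] [0.00933684 0.43279052 0.0846577 ] [-2.55068409  0.68497079  1.44249941] 0.12311576504410282 [ 9.81609358e-02  4.95549584e-01  1.79515365e+00 -2.52177258e-04
  8.50712823e-01  6.25336155e-01]
```

```bash
cat > s.py <<'E'
from h import *
def yaw():
    s=env.state(); q=s["joints"]
    return q[0]-q[5]
s=env.state(); print("t",round(s["t"],2),s["eef_pos"].round(2),"M",s["moment"].round(3),"F",s["ft_force"].round(1),"op",round(s["opening"],4),"j6",s["joints"][5].round(3),"yaw(j1-j6)deg",np.degrees(s["joints"][0]-s["joints"][5]).round(2))
E
python3 -m handwheel '[{"travel":[-0.2,0,0],"roll":-6},{"travel":[-0.2,0,0],"roll":-12},{"travel":[-0.2,0,0],"roll":-18},{"travel":[-0.2,0,0],"roll":-24},{"travel":[-0.2,0,0],"roll":-30},{"travel":[-0.2,0,0],"roll":-36},{"travel":[-0.2,0,0],"roll":-42},{"travel":[-0.2,0,0],"roll":-48}]' 1; python3 s.py
```

```text
t: 4.15
eef_pos: [550.6, 120.2, 111.6]
tcp_rot: [2.304, 1.57, -0.632]
ft_force: [-0.5, -2.3, 0.4]
opening: 0.117
t 4.15 [550.59 120.21 111.65] M [-0.23   0.277  0.072] F [-0.5 -2.3  0.4] op 0.1168 j6 1.464 yaw(j1-j6)deg -78.26
```

```bash
python3 -m handwheel '[{"travel":[0,0,0],"roll":-6},{"travel":[0,0,0],"roll":-12},{"travel":[0,0,0],"roll":-18},{"travel":[0,0,0],"roll":-24},{"travel":[0,0,0],"roll":-30},{"travel":[0,0,0],"roll":-36},{"travel":[0,0,0],"roll":-42},{"travel":[0,0,0],"roll":-48}]' 1; python3 s.py
```

```text
t: 4.95
eef_pos: [550.5, 120.0, 111.7]
tcp_rot: [2.644, 1.57, -1.13]
ft_force: [-1.7, -2.1, 0.8]
opening: 0.122
t 4.95 [550.51 120.01 111.67] M [-0.429  0.378  0.026] F [-1.7 -2.1  0.8] op 0.122 j6 2.302 yaw(j1-j6)deg -126.27
```

```bash
python3 -m handwheel '[{"travel":[0,0,0],"roll":0},{"travel":[0,0,0],"roll":0},{"travel":[0,0,0],"roll":0},{"travel":[0,0,0],"roll":0},{"travel":[0,0,0],"roll":0},{"travel":[0,0,0],"roll":0},{"travel":[0,0,0],"roll":0}]' -1; python3 s.py; python3 -m handwheel '[{"travel":[0,0,0],"roll":0},{"travel":[0,0,0],"roll":0},{"travel":[0,0,0],"roll":0},{"travel":[0,0,0],"roll":0},{"travel":[0,0,0],"roll":0}]' -1; python3 s.py
```

```text
t: 5.65
eef_pos: [550.3, 120.5, 111.7]
tcp_rot: [2.308, 1.571, -1.462]
ft_force: [-0.3, -0.4, -0.3]
opening: 0.65
t 5.65 [550.33 120.46 111.68] M [0.1   0.163 0.038] F [-0.3 -0.4 -0.3] op 0.6495 j6 2.297 yaw(j1-j6)deg -125.98
t: 6.15
eef_pos: [550.3, 120.4, 111.7]
tcp_rot: [1.291, 1.571, -2.479]
ft_force: [-0.5, 0.1, -0.3]
opening: 0.992
t 6.15 [550.31 120.42 111.65] M [ 0.075  0.074 -0.021] F [-0.5  0.1 -0.3] op 0.9924 j6 2.297 yaw(j1-j6)deg -126.0
```

```bash
python3 -m handwheel '[{"travel":[0,0,0],"roll":8},{"travel":[0,0,0],"roll":16},{"travel":[0,0,0],"roll":24},{"travel":[0,0,0],"roll":32},{"travel":[0,0,0],"roll":40},{"travel":[0,0,0],"roll":48},{"travel":[0,0,0],"roll":56},{"travel":[0,0,0],"roll":64}]' -1; python3 -m handwheel '[{"travel":[0,0,0],"roll":8},{"travel":[0,0,0],"roll":16},{"travel":[0,0,0],"roll":24},{"travel":[0,0,0],"roll":32},{"travel":[0,0,0],"roll":40},{"travel":[0,0,0],"roll":48},{"travel":[0,0,0],"roll":56},{"travel":[0,0,0],"roll":64}]' -1; python3 -m handwheel '[{"travel":[0,0,0],"roll":8},{"travel":[0,0,0],"roll":16},{"travel":[0,0,0],"roll":24},{"travel":[0,0,0],"roll":32},{"travel":[0,0,0],"roll":40},{"travel":[0,0,0],"roll":48},{"travel":[0,0,0],"roll":52},{"travel":[0,0,0],"roll":52}]' -1; python3 s.py;python3 - <<'E'
from h import *
im=optics.read_camera("wrist"); cv2.imwrite("pics/e_wrist.png",im[:,:,::-1])
E
```

```text
t: 6.95
eef_pos: [550.3, 120.4, 111.7]
tcp_rot: [2.193, 1.571, -0.454]
ft_force: [0.6, -0.3, 0.2]
opening: 1.002
t: 7.75
eef_pos: [550.3, 120.4, 111.7]
tcp_rot: [1.559, 1.571, 0.029]
ft_force: [0.4, -0.7, 0.7]
opening: 0.999
t: 8.55
eef_pos: [550.3, 120.4, 111.7]
tcp_rot: [1.122, 1.571, 0.495]
ft_force: [0.2, 1.0, 0.2]
opening: 1.004
t 8.55 [550.33 120.42 111.67] M [ 0.069 -0.076  0.02 ] F [0.2 1.  0.2] op 1.0041 j6 -0.845 yaw(j1-j6)deg 54.06
```

View pics/e_wrist.png

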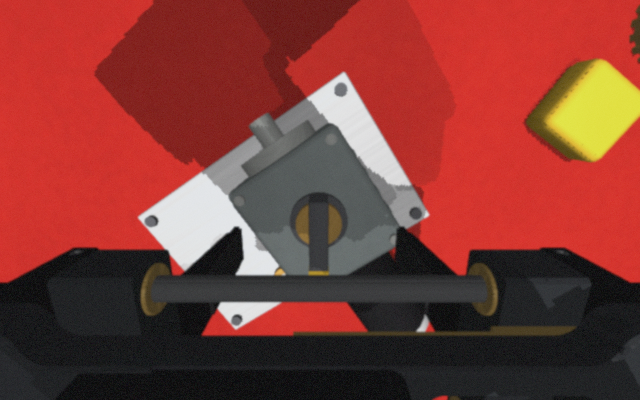

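The bar is square and centred again (u≈318), with the yellow end on the camera's far side. Regripping.

```bash
python3 -m handwheel '[{"travel":[0,0,0],"roll":0},{"travel":[0,0,0],"roll":0},{"travel":[0,0,0],"roll":0},{"travel":[0,0,0],"roll":0},{"travel":[0,0,0],"roll":0},{"travel":[0,0,0],"roll":0},{"travel":[0,0,0],"roll":0}]' 1 >/dev/null; python3 -m handwheel '[{"travel":[0,0,0],"roll":0},{"travel":[0,0,0],"roll":0},{"travel":[0,0,0],"roll":0},{"travel":[0,0,0],"roll":0},{"travel":[0,0,0],"roll":0},{"travel":[0,0,0],"roll":0},{"travel":[0,0,0],"roll":0}]' 1; python3 s.py; python3 -m handwheel '[{"travel":[0,0,0],"roll":-2},{"travel":[0,0,0],"roll":-5},{"travel":[0,0,0],"roll":-8},{"travel":[0,0,0],"roll":-10},{"travel":[0,0,0],"roll":-12}]' 1; python3 s.py
```

```text
t: 10.0
eef_pos: [550.2, 120.3, 111.7]
tcp_rot: [-1.903, 1.571, -2.531]
ft_force: [-0.9, -2.2, 1.7]
opening: 0.123
t 10.0 [550.23 120.31 111.69] M [-0.256  0.123  0.003] F [-0.9 -2.2  1.7] op 0.1232 j6 -0.844 yaw(j1-j6)deg 54.0
t: 10.5
eef_pos: [550.2, 120.3, 111.7]
tcp_rot: [-1.467, 1.571, -2.306]
ft_force: [-0.7, -1.2, 0.9]
opening: 0.118
t 10.5 [550.24 120.32 111.66] M [-0.317  0.128  0.017] F [-0.7 -1.2  0.9] op 0.1183 j6 -0.633 yaw(j1-j6)deg 41.91
```

```bash
cat > g.py <<'E'
import sys
from cell import env
import numpy as np
s=env.state(); m=s["moment"][2]; y=np.degrees(s["joints"][0]-s["joints"][5])
l=f"{s['t']:.2f} yaw {y:.2f} mz {m:.3f} Fxy {s['ft_force'][0]:.1f} {s['ft_force'][1]:.1f}"
print(l); open("log.txt","a").write(l+"\n"); sys.exit(1 if m>0.12 else 0)
E
H="python3 -m handwheel"; g(){ python3 g.py; }
$H '[{"travel":[0,0,0],"roll":-1.5},{"travel":[0,0,0],"roll":-3}]' 1 >/dev/null && g && $H '[{"travel":[0,0,0],"roll":-1.5},{"travel":[0,0,0],"roll":-3}]' 1 >/dev/null && g && $H '[{"travel":[0,0,0],"roll":-1.5},{"travel":[0,0,0],"roll":-3}]' 1 >/dev/null && g && $H '[{"travel":[0,0,0],"roll":-1.5},{"travel":[0,0,0],"roll":-3}]' 1 >/dev/null && g && $H '[{"travel":[0,0,0],"roll":-1.5},{"travel":[0,0,0],"roll":-3}]' 1 >/dev/null && g && $H '[{"travel":[0,0,0],"roll":-1.5},{"travel":[0,0,0],"roll":-3}]' 1 >/dev/null && g
```

```text
10.70 yaw 38.92 mz 0.032 Fxy -0.6 -1.8
10.90 yaw 35.89 mz 0.072 Fxy -0.8 -2.3
11.10 yaw 32.88 mz 0.008 Fxy -1.3 -2.2
11.30 yaw 29.88 mz 0.049 Fxy -1.8 -2.7
11.50 yaw 26.88 mz 0.182 Fxy -1.4 -3.0
```

```bash
H="python3 -m handwheel"; for i in 1 2 3 4 5 6; do python3 -m handwheel '[{"travel":[0,0,0],"roll":0}]' 1 >/dev/null; python3 g.py; done
```

```text
11.60 yaw 26.93 mz 0.112 Fxy -2.5 -2.9
11.70 yaw 27.01 mz 0.101 Fxy -2.3 -3.3
11.80 yaw 27.02 mz 0.090 Fxy -2.0 -2.9
11.90 yaw 27.01 mz 0.106 Fxy -2.4 -3.3
12.00 yaw 27.01 mz 0.150 Fxy -2.0 -3.6
12.10 yaw 27.00 mz 0.103 Fxy -1.9 -4.0
```

```bash
H="python3 -m handwheel"; $H '[{"travel":[0,0,0],"roll":-1}]' 1 >/dev/null; for i in 1 2 3 4 5 6; do python3 -m handwheel '[{"travel":[0,0,0],"roll":0}]' 1 >/dev/null; python3 g.py; done
```

```text
12.30 yaw 25.95 mz 0.138 Fxy -1.5 -3.2
12.40 yaw 26.00 mz 0.158 Fxy -2.1 -3.4
12.50 yaw 26.00 mz 0.133 Fxy -1.8 -3.3
12.60 yaw 26.01 mz 0.157 Fxy -2.6 -3.0
12.70 yaw 26.00 mz 0.151 Fxy -2.0 -2.7
12.80 yaw 26.00 mz 0.157 Fxy -1.8 -3.5
```

```bash
python3 - <<'E'
from h import *
im=optics.read_camera("side"); cv2.imwrite("pics/f_side.png",im[:,:,::-1]); a=cv2.imread("pics/a_side.png")[:,:,::-1]
b=(300,210,360,270)
t=np.hstack([x[210:270,255:360] for x in (a,im)]); cv2.imwrite("pics/f_cmp.png",cv2.resize(t[:,:,::-1],None,fx=3.8,fy=3.8,interpolation=cv2.INTER_CUBIC))
# motor cap + shaft patch shift (phase correlation)
for n,(u0,v0,u1,v1) in {"cap":(262,210,290,242),"shaft":(332,230,352,250),"plate":(280,250,345,275)}.items():
    A=cv2.cvtColor(a[v0:v1,u0:u1].copy(),cv2.COLOR_RGB2GRAY).astype(np.float32);B=cv2.cvtColor(im[v0:v1,u0:u1].copy(),cv2.COLOR_RGB2GRAY).astype(np.float32)
    print(n,cv2.phaseCorrelate(A,B,cv2.createHanningWindow(A.shape[::-1],cv2.CV_32F)))
E
```

```text
cap ((0.42646900272826294, -0.8879748294988623), 1.0263881241281827)
shaft ((-0.25685952638374765, -2.8825238349660154), 0.28380703926086426)
plate ((0.01795609845241586, 0.34672052911020224), 0.6307562292946709)
```

View pics/f_cmp.png

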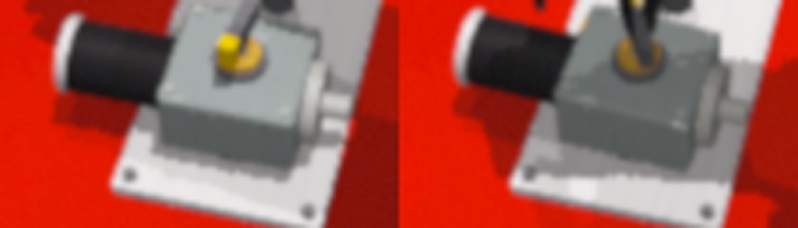

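```bash
python3 - <<'E'
from h import *
p=optics.camera_params("side"); 
def proj(X):
    T=np.linalg.inv(p["world_from_camera"]); c=T[:3,:3]@X+T[:3,3]; return np.array([p["cx"]+p["fx"]*c[0]/-c[2],p["cy"]-p["fy"]*c[1]/-c[2]])
for th in (0.03,0.05):
    y=-0.06
    f=lambda a:np.array([550.5+145*np.cos(a),120.3+145*np.sin(a),58])
    print(th,proj(f(y)),proj(f(y-th))-proj(f(y)))
for n in ("a","f"):
    im=cv2.imread(f"pics/{n}_side.png"); h=cv2.cvtColor(im,cv2.COLOR_BGR2HSV); m=((h[...,1]<70)&(h[...,2]>120)).astype(np.uint8); w=np.zeros_like(m); w[205:242,262:285]=1; m*=w
    M=cv2.moments(m,True); print(n,M["m00"],M["m10"]/M["m00"],M["m01"]/M["m00"])
    # black motor body vs background edges: red -> column profile
    d=((h[...,2]<60)).astype(np.uint8)*w*0
    for u in (280,284,288):
        col=im[205:250,u,2].astype(float); i=np.where(col<90)[0]; print(u,i.min()+205,i.max()+205)
E
```

```text
0.03 [272.60660979 222.55745194] [ 0.48429242 -1.06304388]
0.05 [272.60660979 222.55745194] [ 0.82795436 -1.76418691]
a 59.0 271.93220338983053 221.28813559322035
280 216 235
284 217 235
288 218 236
f 55.0 272.41818181818184 220.16363636363636
280 215 233
284 216 234
288 217 235
```

Torque and the motor cap's shift (about 1.2 px) both say the screw has bottomed, with the mount twisted about 0.03–0.05 rad. I'll unload slowly to find the tool angle at zero torque, which is the true bottom angle.

```bash
H="python3 -m handwheel"; $H '[{"travel":[0,0,0],"roll":1},{"travel":[0,0,0],"roll":1.5}]' 1 >/dev/null; for i in 1 2 3 4 5; do python3 -m handwheel '[{"travel":[0,0,0],"roll":0}]' 1 >/dev/null; python3 g.py; done; $H '[{"travel":[0,0,0],"roll":1}]' 1 >/dev/null; for i in 1 2 3 4 5; do python3 -m handwheel '[{"travel":[0,0,0],"roll":0}]' 1 >/dev/null; python3 g.py; done
```

```text
13.15 yaw 27.53 mz 0.114 Fxy -2.1 -4.0
13.25 yaw 27.50 mz 0.059 Fxy -1.9 -3.3
13.35 yaw 27.50 mz 0.122 Fxy -2.1 -3.1
13.45 yaw 27.50 mz 0.137 Fxy -1.7 -2.9
13.55 yaw 27.50 mz 0.102 Fxy -2.8 -2.7
13.75 yaw 28.55 mz 0.046 Fxy -2.7 -2.3
13.85 yaw 28.50 mz 0.127 Fxy -2.4 -3.2
13.95 yaw 28.50 mz 0.046 Fxy -1.5 -3.5
14.05 yaw 28.50 mz -0.020 Fxy -2.2 -3.7
14.15 yaw 28.50 mz 0.052 Fxy -2.2 -3.4
```

```bash
H="python3 -m handwheel"; $H '[{"travel":[0,0,0],"roll":5},{"travel":[0,0,0],"roll":10},{"travel":[0,0,0],"roll":15},{"travel":[0,0,0],"roll":20},{"travel":[0,0,0],"roll":25},{"travel":[0,0,0],"roll":30},{"travel":[0,0,0],"roll":35},{"travel":[0,0,0],"roll":40}]' 1 >/dev/null; python3 g.py
$H '[{"travel":[0,0,0],"roll":5},{"travel":[0,0,0],"roll":10},{"travel":[0,0,0],"roll":15},{"travel":[0,0,0],"roll":20},{"travel":[0,0,0],"roll":25},{"travel":[0,0,0],"roll":30},{"travel":[0,0,0],"roll":35},{"travel":[0,0,0],"roll":40}]' 1 >/dev/null; python3 g.py
$H '[{"travel":[0,0,0],"roll":4},{"travel":[0,0,0],"roll":8},{"travel":[0,0,0],"roll":11},{"travel":[0,0,0],"roll":11}]' 1 >/dev/null; python3 g.py; for i in 1 2 3 ; do python3 -m handwheel '[{"travel":[0,0,0],"roll":0}]' 1 >/dev/null; python3 g.py; done
```

```text
14.95 yaw 68.70 mz 0.000 Fxy -3.0 -4.1
15.75 yaw 108.70 mz -0.036 Fxy -3.2 -3.8
16.15 yaw 119.54 mz 0.006 Fxy -2.4 -3.6
16.25 yaw 119.41 mz -0.034 Fxy -2.5 -4.2
16.35 yaw 119.43 mz 0.052 Fxy -2.7 -4.7
16.45 yaw 119.46 mz -0.054 Fxy -1.9 -4.1
```

```bash
H="python3 -m handwheel"; $H '[{"travel":[0,0,0],"roll":0},{"travel":[0,0,0],"roll":0},{"travel":[0,0,0],"roll":0},{"travel":[0,0,0],"roll":0},{"travel":[0,0,0],"roll":0},{"travel":[0,0,0],"roll":0},{"travel":[0,0,0],"roll":0}]' -1 >/dev/null; python3 g.py
$H '[{"travel":[0,0,0],"roll":0},{"travel":[0,0,15],"roll":0},{"travel":[0,0,50],"roll":0},{"travel":[0,0,80],"roll":0},{"travel":[0,0,80],"roll":0},{"travel":[0,0,80],"roll":0}]' -1; python3 - <<'E'
from h import *
p=optics.camera_params("wrist"); im=optics.read_camera("wrist"); cv2.imwrite("pics/k_wrist.png",im[:,:,::-1]); np.save("k.npy",p["world_from_camera"])
cv2.imwrite("pics/k_scene.png",optics.read_camera("scene")[:,:,::-1])
crop("",240,120,400,240,5,"pics/k_c.png",im)
E
python3 s.py
```

```text
17.15 yaw 119.50 mz -0.034 Fxy 0.3 0.9
t: 17.75
eef_pos: [550.3, 120.4, 191.9]
tcp_rot: [-0.305, 1.57, 0.21]
ft_force: [-0.5, 0.8, -0.2]
opening: 0.999
t 17.85 [549.81 120.36 190.68] M [ 0.135 -0.034  0.014] F [-0.1 -0.2  1. ] op 0.9979 j6 -1.988 yaw(j1-j6)deg 119.5
```

View pics/k_wrist.png

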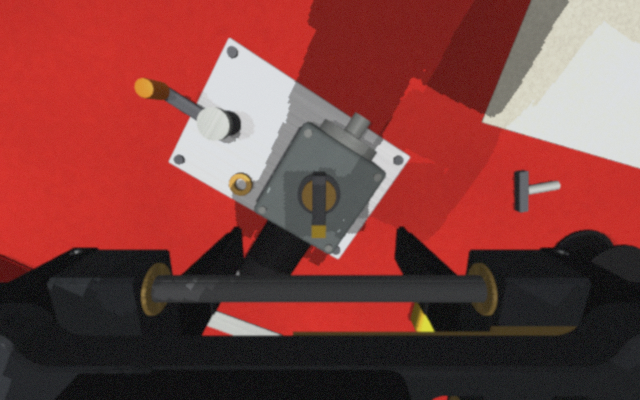

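View pics/k_c.png

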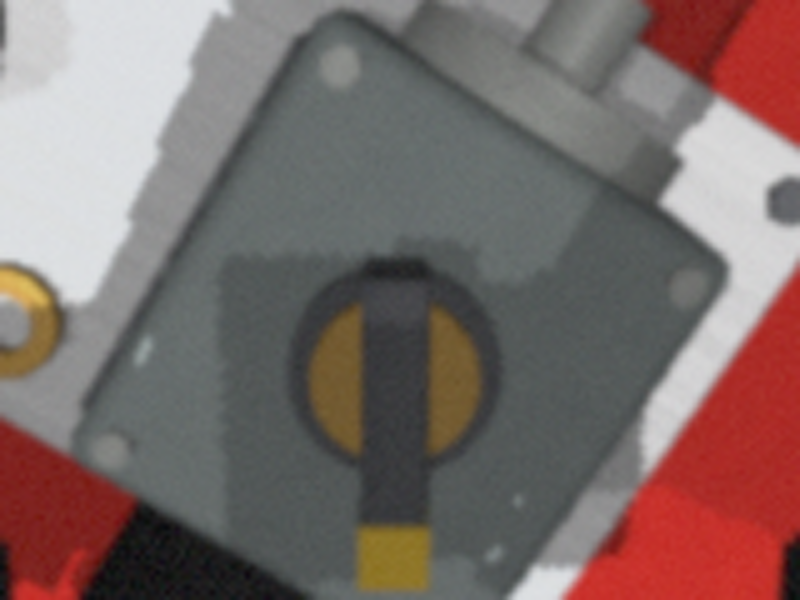

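```bash
python3 - <<'E'
from h import *
im=cv2.imread("pics/k_wrist.png")[:,:,::-1]; crop("",110,60,250,165,5,"pics/k_k.png",im)
im=cv2.imread("pics/k_scene.png")[:,:,::-1]; crop("",280,195,350,245,10,"pics/k_s.png",im)
im=cv2.imread("pics/a_side.png")[:,:,::-1]; crop("",310,165,360,215,10,"pics/k_d.png",im)
E
```

```text
(no output)
```

View pics/k_k.png

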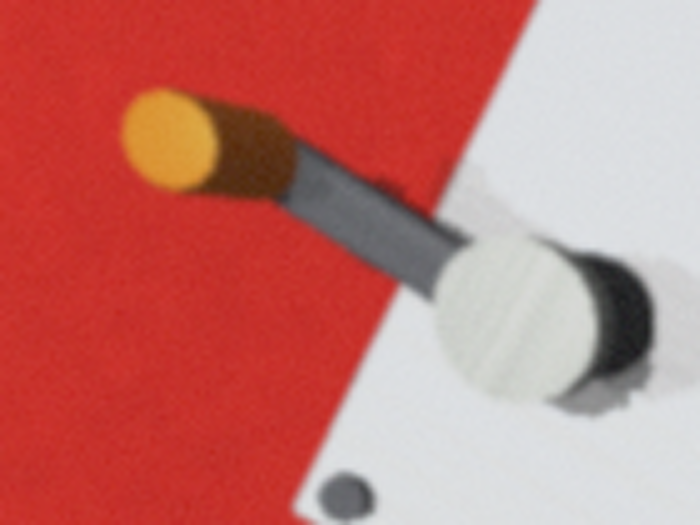

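View pics/k_s.png

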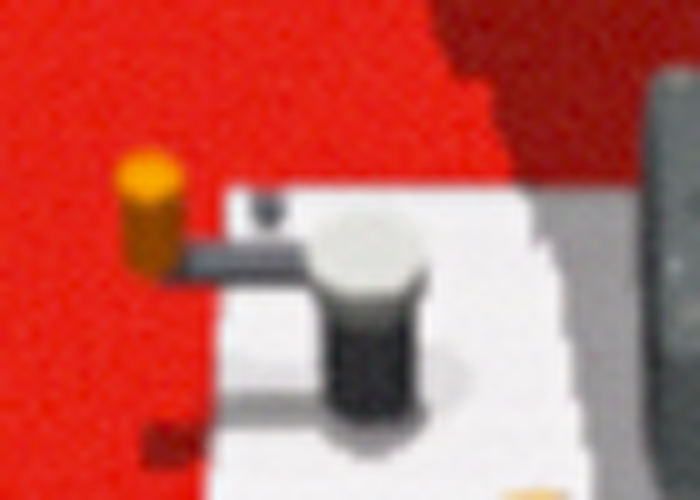

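View pics/k_d.png

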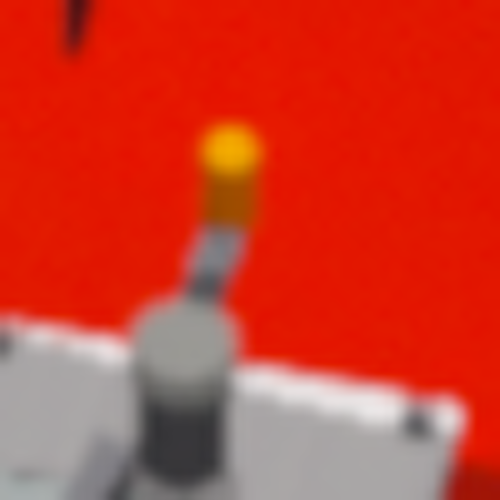

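```bash
python3 - <<'E'
from h import *
P=optics.camera_params("wrist"); k=dict(P); k["world_from_camera"]=np.load("k.npy")
s=optics.camera_params("scene"); d=optics.camera_params("side")
K=[(k,143.4,87.6),(s,294.65,212.15),(d,332.55,179.75)]
Q=[(k,213,123.4),(s,316.25,219.75),(d,328.25,198.55)]
for n,o in (("knob",K),("post",Q)):
    x,e=tri(o);print(n,x.round(1),e); print(" wrist+side",tri([o[0],o[2]])[0].round(1)," wrist@z",onz(*o[0],100 if n=="knob" else 58).round(1), onz(*o[0],70).round(1))
# base corner bolts in wrist view for yaw: bar yaw etc.
c=[onz(k,*uv,12) for uv in ((233,52),(180,160),(398,160))]
a=c[0]-c[1]; b=c[2]-c[0]; print([x.round(1) for x in c],np.degrees(np.arctan2(a[1],a[0])),np.degrees(np.arctan2(b[1],b[0])))
E
```

```text
knob [541.  -68.8  98.4] [1.9, 0.6, 1.5]
 wrist+side [542.8 -76.   88.7]  wrist@z [541.  -70.1 100. ] [546.9 -86.   70. ]
post [544.1  -9.6  69.7] [1.1, 0.8, 0.6]
 wrist+side [544.4 -11.2  67.5]  wrist@z [546.8 -14.   58. ] [544.5 -10.5  70. ]
[array([470.5, -39.9,  12. ]), array([617.6, -45.6,  12. ]), array([481., 196.,  12.])] 177.78091449121396 87.45416706738601
```

```bash
H="python3 -m handwheel"; $H '[{"travel":[0,-10,0],"roll":-8},{"travel":[-2,-30,0],"roll":-16},{"travel":[-3,-55,0],"roll":-24},{"travel":[-4,-80,0],"roll":-32},{"travel":[-5,-105,0],"roll":-40},{"travel":[-6,-130,0],"roll":-48},{"travel":[-7,-155,0],"roll":-56},{"travel":[-8,-175,0],"roll":-64}]' -1 >/dev/null
$H '[{"travel":[-1.3,-14.7,0],"roll":-8},{"travel":[-1.3,-14.7,0],"roll":-16},{"travel":[-1.3,-14.7,0],"roll":-24},{"travel":[-1.3,-14.7,0],"roll":-32},{"travel":[-1.3,-14.7,0],"roll":-40},{"travel":[-1.3,-14.7,0],"roll":-48},{"travel":[-1.3,-14.7,0],"roll":-56},{"travel":[-1.3,-14.7,0],"roll":-58.5}]' -1
$H '[{"travel":[0,0,-40],"roll":0},{"travel":[0,0,-60],"roll":0},{"travel":[0,0,-60],"roll":0}]' -1
python3 s.py; python3 - <<'E'
from h import *
p=optics.camera_params("wrist"); im=optics.read_camera("wrist"); cv2.imwrite("pics/m_wrist.png",im[:,:,::-1])
E
```

```text
t: 19.45
eef_pos: [540.6, -69.2, 190.4]
tcp_rot: [-1.768, 1.569, 2.887]
ft_force: [0.1, 0.1, 0.3]
opening: 1.003
t: 19.75
eef_pos: [539.2, -68.9, 128.4]
tcp_rot: [-1.763, 1.564, 2.897]
ft_force: [0.3, -0.4, 0.8]
opening: 1.004
t 19.75 [539.24 -68.88 128.35] M [-0.038  0.033 -0.043] F [ 0.3 -0.4  0.8] op 1.0035 j6 -0.196 yaw(j1-j6)deg -3.0
```

View pics/m_wrist.png

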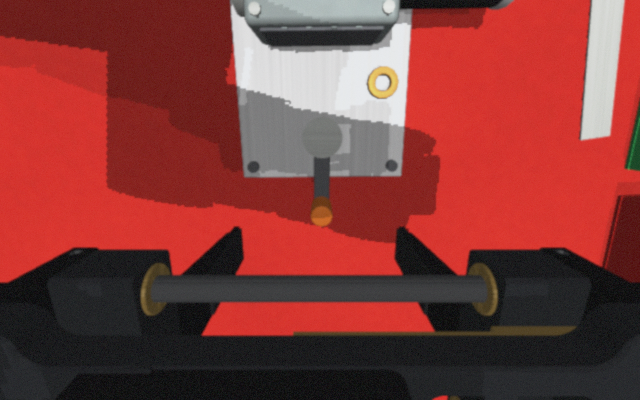

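The knob is at (321,212), centred between the jaws. Descending and gripping it.

```bash
H="python3 -m handwheel"; $H '[{"travel":[0,0,-30],"roll":0},{"travel":[0,0,-50],"roll":0},{"travel":[0,0,-56],"roll":0},{"travel":[0,0,-56],"roll":0},{"travel":[0,0,-56],"roll":0}]' -1 ; python3 - <<'E'
from h import *
p=optics.camera_params("wrist"); im=optics.read_camera("wrist"); cv2.imwrite("pics/n_wrist.png",im[:,:,::-1])
E
$H '[{"travel":[0,0,-56],"roll":0}]' -1 >/dev/null; python3 s.py
```

```text
t: 20.3
eef_pos: [541.7, -69.5, 76.8]
tcp_rot: [1.392, 1.569, -0.232]
ft_force: [0.0, -0.2, -0.0]
opening: 0.998
t 20.45 [545.24 -70.21  30.7 ] M [-0.076 -0.007  0.014] F [ 1.5  0.1 -1.3] op 1.0014 j6 -0.196 yaw(j1-j6)deg -2.99
```

View pics/n_wrist.png

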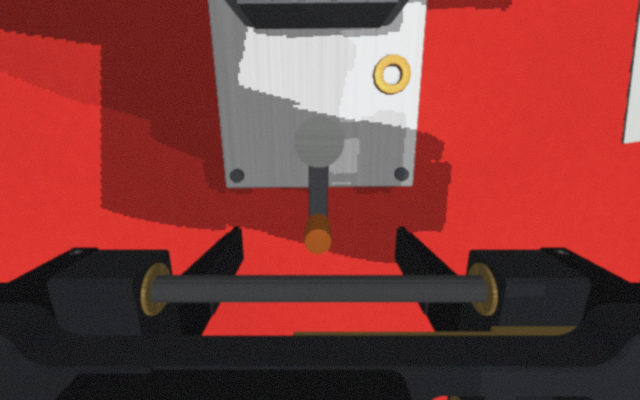

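I sent a stray extra descent row, so the tip is now at about z 31. Nothing was touched (force 1.5 N or less, fingers either side of the knob, body still above it). Raising it back.

```bash
H="python3 -m handwheel"; $H '[{"travel":[0,0,25],"roll":0},{"travel":[0,0,50],"roll":0},{"travel":[0,0,50],"roll":0},{"travel":[0,0,50],"roll":0}]' -1 >/dev/null; python3 s.py
```

```text
t 20.85 [541.53 -69.38  76.71] M [ 0.016  0.051 -0.013] F [-0.   1.1 -1. ] op 0.9996 j6 -0.196 yaw(j1-j6)deg -2.99
```

```bash
H="python3 -m handwheel"; $H '[{"travel":[0,0,0],"roll":0},{"travel":[0,0,0],"roll":0},{"travel":[0,0,0],"roll":0},{"travel":[0,0,0],"roll":0},{"travel":[0,0,0],"roll":0},{"travel":[0,0,0],"roll":0},{"travel":[0,0,0],"roll":0},{"travel":[0,0,0],"roll":0}]' 1 >/dev/null; python3 s.py; $H '[{"travel":[0,0,0],"roll":0},{"travel":[0,0,0],"roll":0},{"travel":[0,0,0],"roll":0},{"travel":[0,0,0],"roll":0},{"travel":[0,0,0],"roll":0},{"travel":[0,0,0],"roll":0}]' 1 >/dev/null; python3 s.py; python3 - <<'E'
import numpy as np
c=np.array([544.3,-9.8]); k=np.array([541.0,-69.2]); r=np.linalg.norm(k-c); a0=np.arctan2(*(k-c)[::-1]);print(r,np.degrees(a0))
for d in range(0,90,6):
    a=a0-np.radians(d); print(d,(c+r*np.array([np.cos(a),np.sin(a)])-k).round(1))
E
```

```text
t 21.65 [541.02 -69.27  75.65] M [-0.036  0.04   0.04 ] F [0.8 0.3 0.6] op 0.3848 j6 -0.196 yaw(j1-j6)deg -3.0
t 22.25 [541.03 -69.29  75.67] M [-0.033  0.052 -0.07 ] F [-0.1  0.4  1.3] op 0.0068 j6 -0.196 yaw(j1-j6)deg -3.0
59.49159604515583 -93.17983011986419
0 [ 0. -0.]
6 [-6.2  0.7]
12 [-12.3   2. ]
18 [-18.2   3.9]
24 [-23.9   6.5]
30 [-29.3   9.6]
36 [-34.3  13.3]
42 [-38.9  17.5]
48 [-43.1  22.1]
54 [-46.7  27.2]
60 [-49.8  32.6]
66 [-52.3  38.3]
72 [-54.2  44.2]
78 [-55.5  50.3]
84 [-56.1  56.5]
```

```bash
python3 - <<'E'
from h import *
im=optics.read_camera("wrist"); cv2.imwrite("pics/o_wrist.png",im[:,:,::-1])
crop("scene",250,160,370,260,6,"pics/o_s.png")
E
```

```text
(no output)
```

View pics/o_wrist.png

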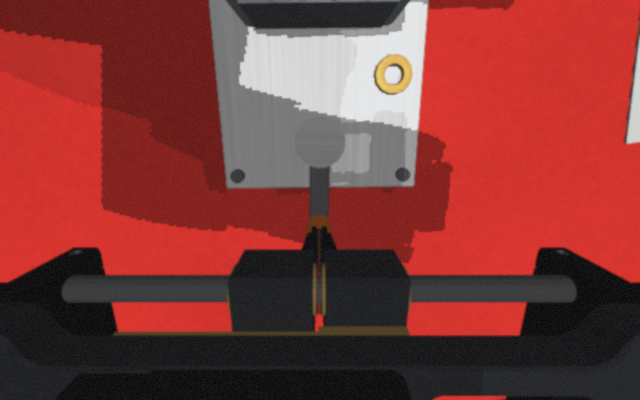

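View pics/o_s.png

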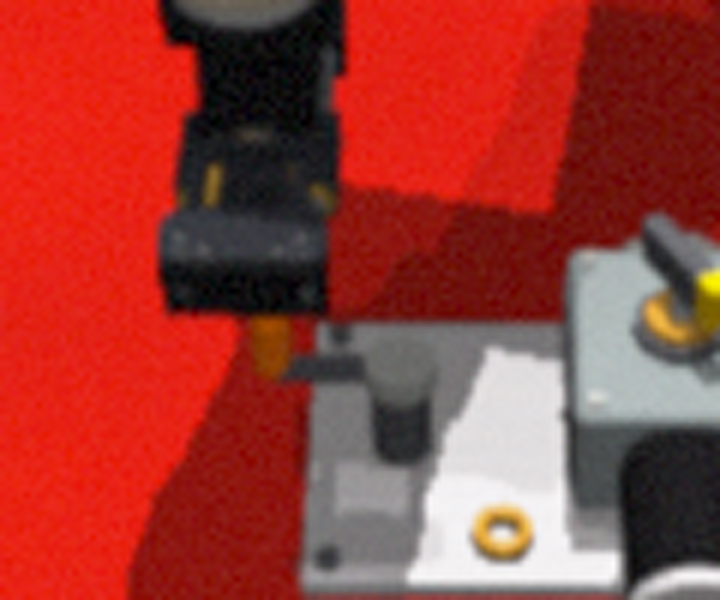

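```bash
python3 - <<'E'
from h import *
im=cv2.imread("pics/o_wrist.png")[:,:,::-1]; crop("",270,160,370,260,6,"pics/o_c.png",im)
im=cv2.imread("pics/n_wrist.png")[:,:,::-1]; crop("",270,160,370,260,6,"pics/n_c.png",im)
crop("side",270,100,400,240,4,"pics/o_d.png")
E
python3 s.py
```

```text
t 22.4 [541.03 -69.28  75.68] M [-0.015  0.057 -0.02 ] F [ 0.1  0.3 -0.5] op 0.0062 j6 -0.196 yaw(j1-j6)deg -3.0
```

View pics/o_c.png

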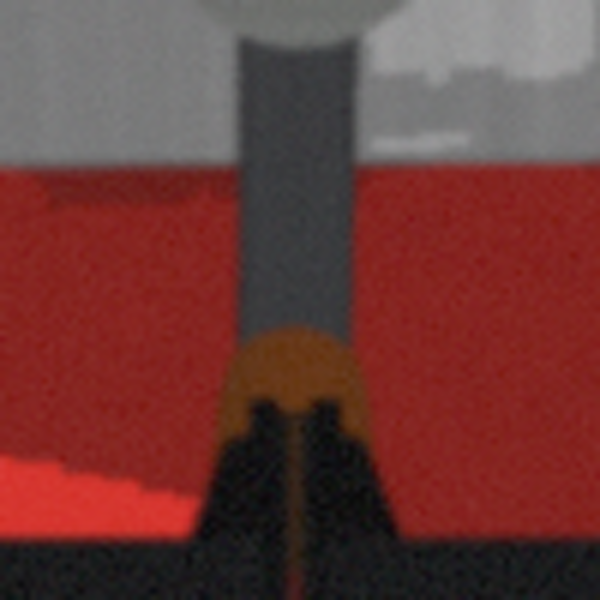

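View pics/n_c.png

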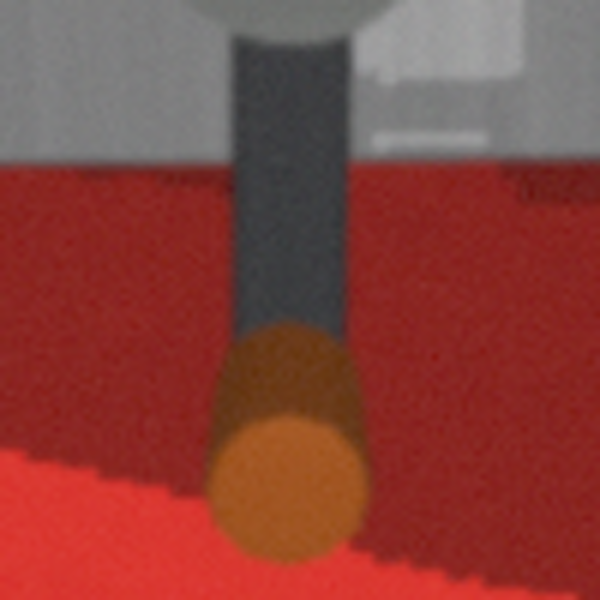

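View pics/o_d.png

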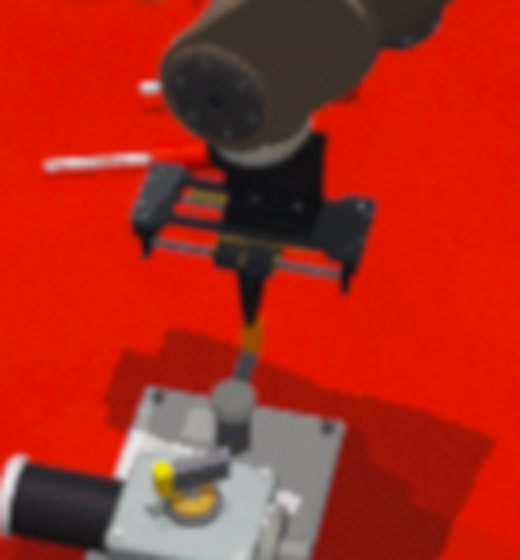

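```bash
python3 - <<'E'
from h import *
P=optics.camera_params("wrist"); k=dict(P); k["world_from_camera"]=np.load("k.npy")
tcp=np.array([541.03,-69.28,75.68]); T=P["world_from_camera"]; print((T[:3,3]-tcp).round(1))
n=dict(P); # n view at tcp ~ same
s=optics.camera_params("scene"); d=optics.camera_params("side")
nk=(n,270+288/6-.4,160+490/6-.4)
K=[(k,143.4,87.6),(s,294.65,212.15),(d,332.55,179.75)]
print("k+n",tri([K[0],nk])); print("all",tri(K+[nk])); print("n+side",tri([nk,K[2]])); print("n+scene",tri([nk,K[1]])); print("s+d",tri(K[1:]))
for z in (100,90,80): print(z,onz(*K[0],z).round(1),onz(*nk,z).round(1))
# finger tip pixel now
print("tip",onz(n,270+295/6,160+400/6,75.7))
E
```

```text
[  4.2  74.9 195.9]
k+n (array([540.63839397, -68.55412977, 102.3599862 ]), [0.3, 0.3])
all (array([540.89265319, -69.12193643,  98.38073316]), [1.7, 0.9, 1.7, 0.8])
n+side (array([541.07399623, -72.01979405,  93.13595138]), [0.6, 0.6])
n+scene (array([540.91699683, -68.87597622,  99.1097532 ]), [0.8, 0.8])
s+d (array([540.65530282, -67.92007726,  97.77240109]), [0.5, 0.5])
100 [541.  -70.1 100. ] [540.7 -69.3 100. ]
90 [543.  -75.4  90. ] [540.4 -73.7  90. ]
80 [545.  -80.7  80. ] [540.1 -78.   80. ]
tip [541.73965499 -68.82098577  75.7       ]
```

The fingers read shut (0.6 mm), yet the cameras place the knob between them at (541,-69), top about 100. I'll open, then test gently whether one finger moves the lever.

```bash
H="python3 -m handwheel"; $H '[{"travel":[-3,0.3,0],"roll":-3},{"travel":[-6,0.7,0],"roll":-6},{"travel":[-6,0.7,0],"roll":-6}]' 1 ; python3 s.py; python3 - <<'E'
from h import *
im=optics.read_camera("wrist"); cv2.imwrite("pics/p_wrist.png",im[:,:,::-1]); crop("",270,160,370,260,6,"pics/p_c.png",im)
E
```

```text
t: 22.7
eef_pos: [534.8, -68.5, 75.7]
tcp_rot: [-1.696, 1.571, 2.858]
ft_force: [0.4, 0.0, 0.4]
opening: 0.011
t 22.7 [534.75 -68.5   75.67] M [-0.011  0.011 -0.01 ] F [0.4 0.  0.4] op 0.0107 j6 -0.092 yaw(j1-j6)deg -9.04
```

View pics/p_c.png

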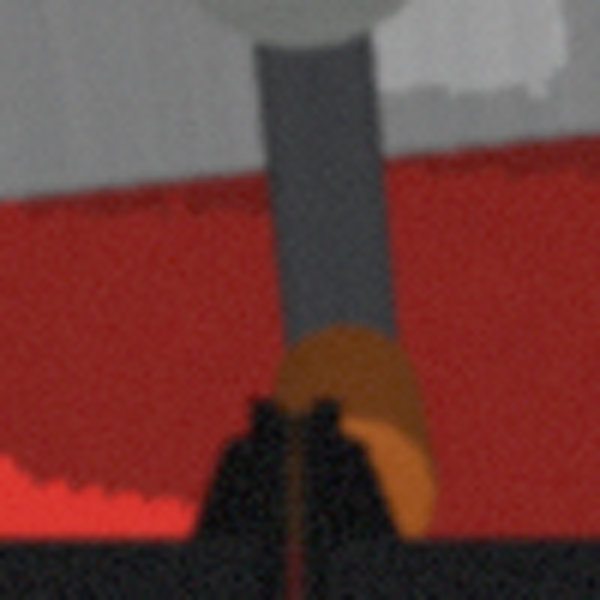

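```bash
python3 - <<'E'
from h import *
def proj(p,X):
    T=np.linalg.inv(p["world_from_camera"]); c=T[:3,:3]@np.array(X)+T[:3,3]; return np.array([p["cx"]+p["fx"]*c[0]/-c[2],p["cy"]-p["fy"]*c[1]/-c[2]]).round(1)
s=optics.camera_params("scene"); d=optics.camera_params("side")
for X in ((541,-69,76),(541,-59,76),(541,-69,100),(541,-69,66),(631,-69,153)): print(X,"scene",proj(s,X),"side",proj(d,X))
im=optics.read_camera("side"); crop("",290,130,370,210,8,"pics/q_d.png",im)
E
```

```text
(541, -69, 76) scene [294.8 217.9] side [332.5 184. ]
(541, -59, 76) scene [298.3 217.8] side [332.  186.2]
(541, -69, 100) scene [294.3 211.8] side [332.6 178.9]
(541, -69, 66) scene [295.  220.4] side [332.5 186.1]
(631, -69, 153) scene [292.6 222. ] side [305.  163.3]
```

View pics/q_d.png

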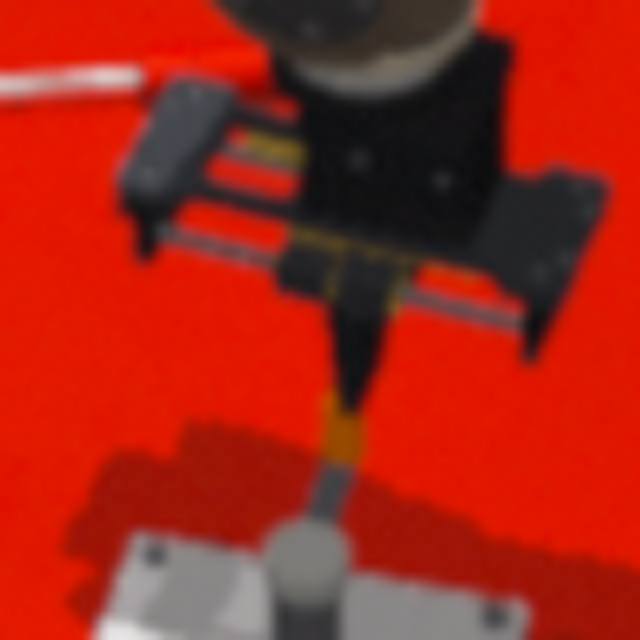

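The fingers passed through where the knob looks to be, with no contact force, and the lever didn't move. Next I'll go round to its +x side and push lower, so the steel arm is engaged too.

```bash
H="python3 -m handwheel"; $H '[{"travel":[0,0,40],"roll":3},{"travel":[0,0,60],"roll":6},{"travel":[45,4,60],"roll":6},{"travel":[45,4,30],"roll":6},{"travel":[45,4,-13],"roll":6},{"travel":[45,4,-13],"roll":6},{"travel":[45,4,-13],"roll":6}]' 1 ; python3 s.py; python3 - <<'E'
from h import *
im=optics.read_camera("wrist"); cv2.imwrite("pics/r_wrist.png",im[:,:,::-1]); crop("",220,130,370,260,5,"pics/r_c.png",im)
im=optics.read_camera("side"); crop("",290,130,370,210,7,"pics/r_d.png",im)
E
```

```text
t: 23.5
eef_pos: [580.0, -64.6, 63.0]
tcp_rot: [-1.745, 1.57, 2.915]
ft_force: [-0.1, -0.0, -0.4]
opening: 0.002
t 23.5 [580.01 -64.61  62.98] M [ 0.016 -0.007 -0.023] F [-0.1 -0.  -0.4] op 0.0017 j6 -0.172 yaw(j1-j6)deg -2.96
```

View pics/r_c.png

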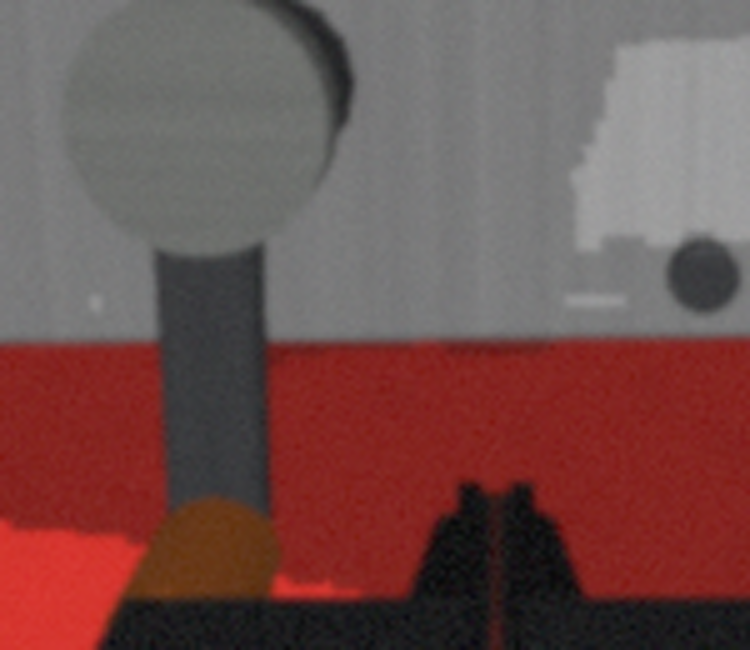

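View pics/r_d.png

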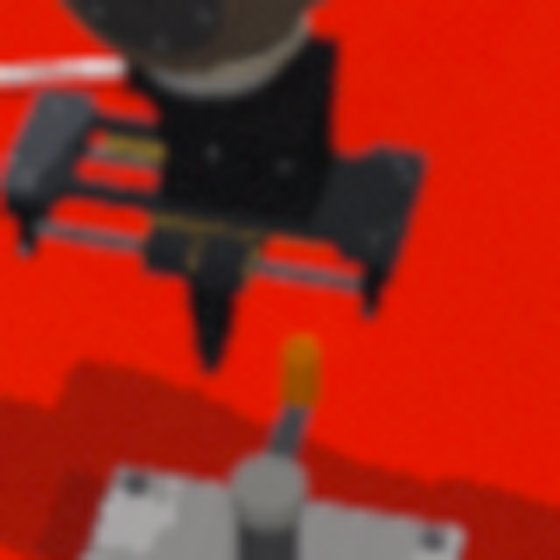

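```bash
H="python3 -m handwheel"; $H '[{"travel":[-5,0,0],"roll":0},{"travel":[-10,0,0],"roll":0},{"travel":[-15,0,0],"roll":0},{"travel":[-18,0,0],"roll":0}]' 1 >/dev/null; python3 s.py; $H '[{"travel":[-3,0,0],"roll":0},{"travel":[-6,0,0],"roll":0}]' 1 >/dev/null; python3 s.py;  $H '[{"travel":[-3,0,0],"roll":0},{"travel":[-6,0,0],"roll":0}]' 1 >/dev/null; python3 s.py; $H '[{"travel":[-3,0,0],"roll":0},{"travel":[-6,0,0],"roll":0}]' 1 >/dev/null; python3 s.py;  python3 - <<'E'
from h import *
im=optics.read_camera("wrist"); crop("",220,130,370,260,5,"pics/t_c.png",im)
im=optics.read_camera("side"); crop("",290,130,370,210,7,"pics/t_d.png",im)
E
```

```text
t 24.0 [561.47 -64.57  63.14] M [-0.012  0.044  0.029] F [-0.2  0.2 -0.1] op 0.0037 j6 -0.179 yaw(j1-j6)deg -3.0
t 24.2 [556.1  -64.65  62.83] M [-0.023 -0.412  0.013] F [ 2.6 -0.5 -1. ] op 0.0063 j6 -0.181 yaw(j1-j6)deg -3.0
t 24.4 [550.22 -64.72  62.76] M [-0.105 -0.449 -0.026] F [2.1 0.3 0.6] op 0.0024 j6 -0.184 yaw(j1-j6)deg -3.0
t 24.6 [543.9  -64.49  62.67] M [ 0.294 -0.446 -0.011] F [3.3 0.9 1.3] op 0.0042 j6 -0.187 yaw(j1-j6)deg -2.99
```

View pics/t_c.png

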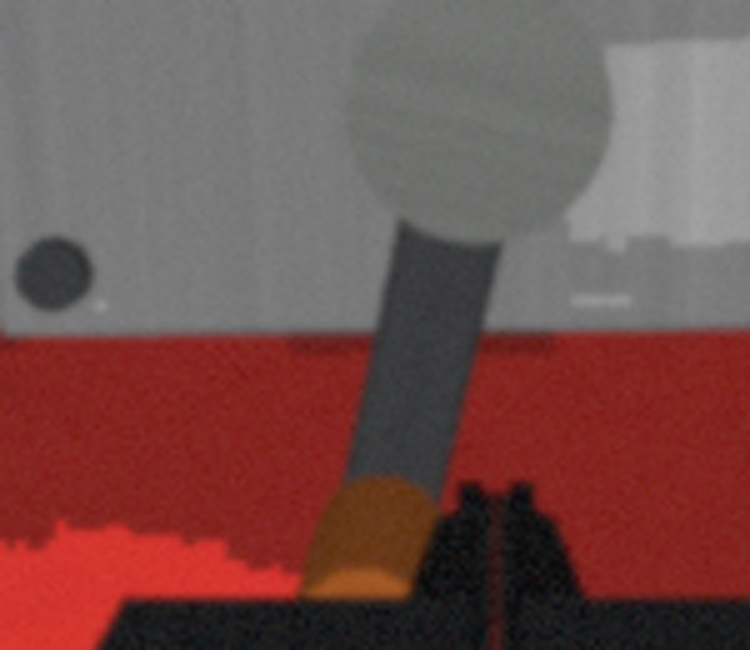

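View pics/t_d.png

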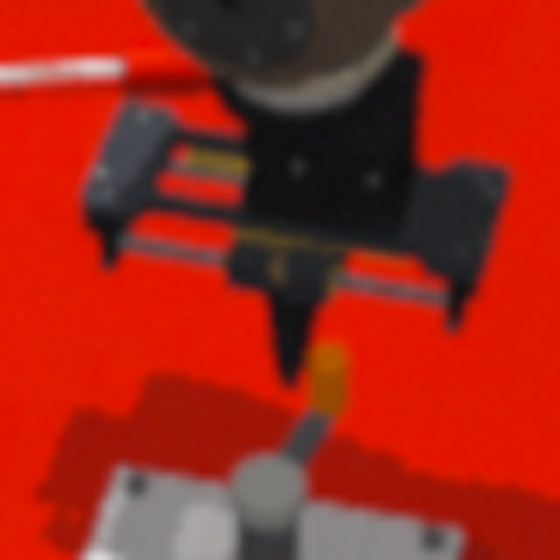

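Pushing here moves the lever, against 2–3 N. I'll carry on along the arc.

```bash
python3 - <<'E'
import numpy as np
c=np.array([544.3,-9.8]); k=np.array([544.0,-64.6]); r=np.linalg.norm(k-c); a0=np.arctan2(*(k-c)[::-1])
for d in list(range(0,66,5))+[66,68,70]:
    a=a0-np.radians(d); print(d,(c+r*np.array([np.cos(a),np.sin(a)])-k).round(1))
E
```

```text
0 [0. 0.]
5 [-4.8  0.2]
10 [-9.5  0.9]
15 [-14.2   1.9]
20 [-18.7   3.4]
25 [-23.1   5.3]
30 [-27.4   7.5]
35 [-31.4  10.1]
40 [-35.2  13. ]
45 [-38.7  16.3]
50 [-41.9  19.8]
55 [-44.8  23.6]
60 [-47.3  27.7]
65 [-49.5  31.9]
66 [-49.9  32.8]
68 [-50.6  34.5]
70 [-51.3  36.3]
```

```bash
H="python3 -m handwheel"; $H '[{"travel":[-4.8,0.2,0],"roll":-5},{"travel":[-9.5,0.9,0],"roll":-10},{"travel":[-14.2,1.9,0],"roll":-15},{"travel":[-18.7,3.4,0],"roll":-20},{"travel":[-23.1,5.3,0],"roll":-25},{"travel":[-27.4,7.5,0],"roll":-30},{"travel":[-31.4,10.1,0],"roll":-35},{"travel":[-35.2,13,0],"roll":-40}]' 1 >/dev/null; python3 s.py;  python3 - <<'E'
from h import *
im=optics.read_camera("wrist"); crop("",220,100,420,260,4,"pics/u_c.png",im)
E
```

```text
t 25.5 [509.04 -51.65  62.74] M [-0.069 -0.542 -0.017] F [ 3.7  0.3 -0.6] op 0.0043 j6 0.524 yaw(j1-j6)deg -43.22
```

View pics/u_c.png

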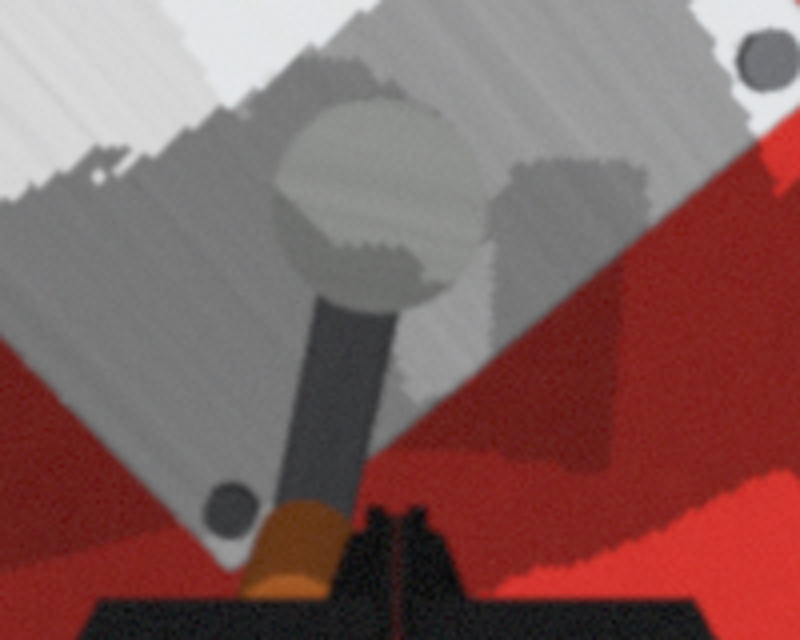

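```bash
H="python3 -m handwheel"; $H '[{"travel":[-3.5,3.3,0],"roll":-5},{"travel":[-6.7,6.8,0],"roll":-10},{"travel":[-9.6,10.6,0],"roll":-15},{"travel":[-12.1,14.7,0],"roll":-20}]' 1 >/dev/null; python3 s.py; $H '[{"travel":[-1,1.7,0],"roll":-2}]' 1 >/dev/null; python3 s.py; $H '[{"travel":[-1,1.7,0],"roll":-2}]' 1 >/dev/null; python3 s.py
```

```text
t 25.95 [496.76 -37.05  62.67] M [-0.32  -0.264 -0.033] F [ 1.4 -2.   0.8] op 0.0067 j6 0.895 yaw(j1-j6)deg -63.12
t 26.05 [495.7  -35.16  62.7 ] M [-0.179 -0.222 -0.013] F [ 2.  -2.   0.1] op 0.0026 j6 0.932 yaw(j1-j6)deg -65.09
t 26.15 [494.88 -33.63  62.72] M [-0.265 -0.338 -0.008] F [ 3.7 -1.1  0.2] op 0.0024 j6 0.968 yaw(j1-j6)deg -66.99
```

```bash
H="python3 -m handwheel"; $H '[{"travel":[-0.4,0.9,0],"roll":-1}]' 1 >/dev/null; python3 s.py; $H '[{"travel":[-0.4,0.9,0],"roll":-1}]' 1 >/dev/null; python3 s.py; $H '[{"travel":[-0.4,0.9,0],"roll":-1}]' 1 >/dev/null; python3 s.py; $H '[{"travel":[-0.4,0.9,0],"roll":-1}]' 1 >/dev/null; python3 s.py
```

```text
t 26.25 [494.49 -32.7   62.71] M [-0.234 -0.272 -0.014] F [ 2.5 -1.  -0.4] op 0.0015 j6 0.987 yaw(j1-j6)deg -67.99
t 26.35 [494.05 -31.8   62.67] M [-0.306 -0.265  0.01 ] F [ 2.3 -1.8 -0.2] op 0.0029 j6 1.006 yaw(j1-j6)deg -68.99
t 26.45 [493.68 -30.9   62.7 ] M [-0.765 -0.421  0.04 ] F [ 3.3 -4.5  0.3] op 0.009 j6 1.026 yaw(j1-j6)deg -70.03
t 26.55 [493.61 -30.44  62.75] M [-1.825 -0.445  0.012] F [  2.4 -10.9  -0.5] op 0.004 j6 1.046 yaw(j1-j6)deg -71.08
```

Force jumped from about 3 to 11 N at the predicted stop angle. Backing away and checking.

```bash
H="python3 -m handwheel"; $H '[{"travel":[0,0,0],"roll":0}]' 1 >/dev/null; python3 s.py; $H '[{"travel":[2,-5,0],"roll":0},{"travel":[6,-15,0],"roll":0},{"travel":[12,-30,0],"roll":0},{"travel":[12,-30,40],"roll":0},{"travel":[12,-30,90],"roll":0},{"travel":[-20,-75,140],"roll":8},{"travel":[-20,-75,140],"roll":8},{"travel":[-20,-75,140],"roll":8}]' 1 >/dev/null; python3 s.py; python3 - <<'E'
from h import *
p=optics.camera_params("wrist"); im=optics.read_camera("wrist"); cv2.imwrite("pics/v_wrist.png",im[:,:,::-1]); np.save("v.npy",p["world_from_camera"])
for n in("scene","side"):
    im=optics.read_camera(n); cv2.imwrite(f"pics/v_{n}.png",im[:,:,::-1])
    crop("",*((280,180,410,280,6) if n=="scene" else (260,160,370,280,5)),f"pics/v_{n}c.png",im)
E
```

```text
t 26.65 [493.63 -30.51  62.76] M [-1.322 -0.428  0.064] F [ 3.5 -7.9 -0.6] op 0.0005 j6 1.046 yaw(j1-j6)deg -71.08
t 27.45 [ 473.28 -107.22  204.96] M [-0.004  0.108  0.014] F [0.2 0.6 0.1] op 0.0017 j6 0.743 yaw(j1-j6)deg -63.15
```

View pics/v_wrist.png

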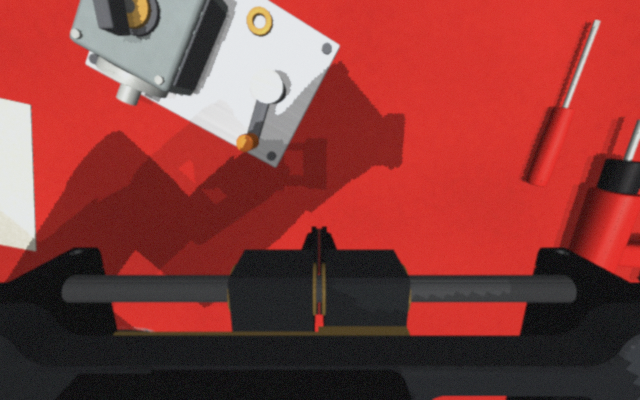

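View pics/v_sidec.png

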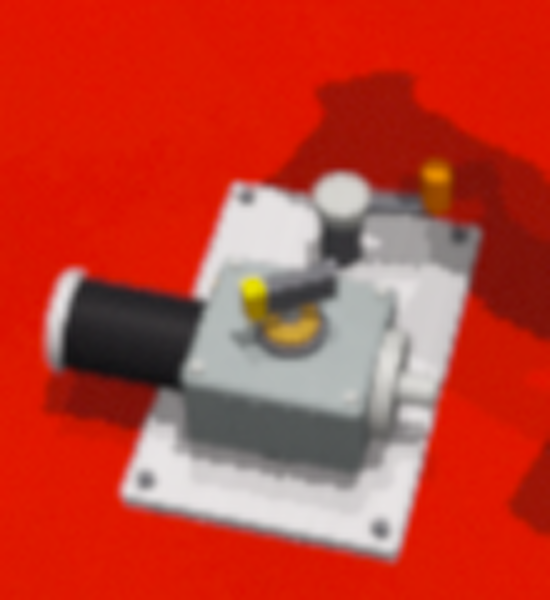

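View pics/v_scenec.png

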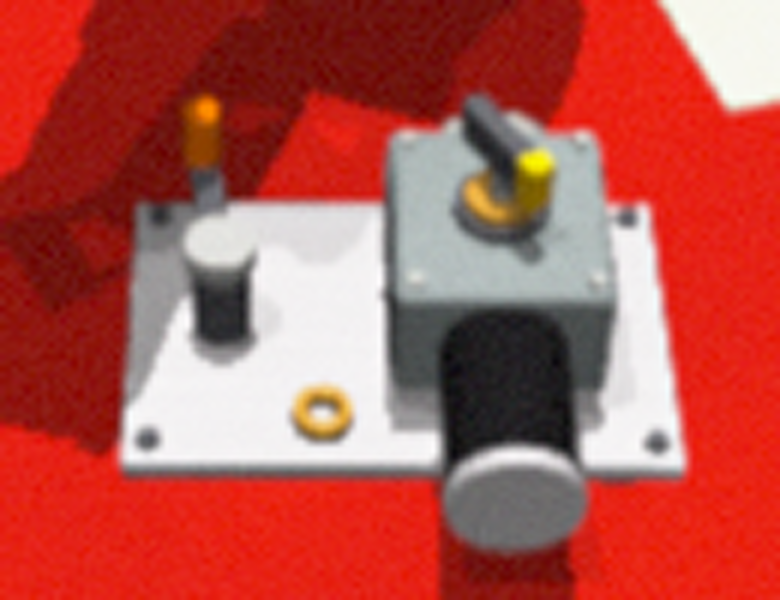

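```bash
python3 - <<'E'
from h import *
v=dict(optics.camera_params("wrist")); v["world_from_camera"]=np.load("v.npy"); d=optics.camera_params("side"); s=optics.camera_params("scene")
print(onz(v,246,143,100).round(1), onz(v,268,87,70).round(1))
x,e=tri([(v,246,143),(d,260+435/5-.4,160+170/5-.4),(s,280+204/6-.4,180+108/6-.4)]); print(x.round(1),e)
a=x[:2]-np.array([544.3,-9.8]); print(np.linalg.norm(a),np.degrees(np.arctan2(a[1],a[0])))
# bar ends, side & scene top centres
y,e=tri([(d,260+253/5-.4,160+285/5-.4),(s,280+537/6-.4,180+158/6-.4)]);z,e2=tri([(d,260+325/5-.4,160+268/5-.4),(s,280+476/6-.4,180+103/6-.4)])
print(y.round(1),z.round(1),e,e2,np.degrees(np.arctan2(*(y-z)[1::-1])))
for n in ("a","v"):
    im=cv2.imread(f"pics/{n}_side.png"); h=cv2.cvtColor(im,cv2.COLOR_BGR2HSV); m=((h[...,1]<70)&(h[...,2]>120)).astype(np.uint8); w=np.zeros_like(m); w[205:242,262:285]=1; m*=w
    M=cv2.moments(m,True); print(n,M["m00"],M["m10"]/M["m00"],M["m01"]/M["m00"])
E
```

```text
[486.5 -20.1 100. ] [545.  -12.6  70. ]
[485.7 -17.   98.6] [2.9, 1.0, 2.6]
59.03871309811235 -173.03731127348223
[569.3 132.2 142.9] [531.1 109.4 140.9] [0.2, 0.2] [0.8, 0.8] 30.9312323252454
a 59.0 271.93220338983053 221.28813559322035
v 52.0 271.8076923076923 221.8846153846154
```

```bash
python3 -c "
from cell import job; print(job.job_done())"
```

```text
the job is handed in; nothing more can be done
None
```

I set the backlash and locked it, then handed the job in at about 27.6 s. All my final checks agreed except one unexplained grip reading (see the lever below).

- **Screw bottomed:** I turned the T-bar clockwise in two grips, about 143–144° in all, until it bottomed. The torque peaked at about 0.15 N m steady, with one reading of 0.18. The motor cap's shift put the mount twist at about 0.03–0.05 rad, under the 0.13 rad limit.
- **Quarter turn back:** Slowly unloading gave a zero-torque angle of about 29° ± 0.5° on the tool. I backed off to 119.5°, about 90–91° from the bottom. After release the wrist view showed the bar square to the tool, so it had not slipped. A coarser check from the scene and side views put the bar about 1.4° away from that.
- **Mount:** The motor cap is back within 0.6 px of where it started, so the gearbox has sprung back.
- **Lock lever:** My attempt to grip the knob failed. The fingers read fully shut although the cameras put the knob between them, and I never found out why. I pushed the lever round from the side instead, and the force rose from 3 N to 11 N at the stop. The knob measured at -173.0°, against -172.9° expected for the stop.
- **Stray move:** I also sent one extra downward move, with the fingers open either side of the knob. The forces stayed near zero and I raised it straight back.
- **Other items:** I sent no moves towards the nut, drill, driver or other loose items. The last pictures show the nut where it was; I did not measure the rest one by one.

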